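# Snap the muffin box lid shut round its rim

## Task

Shut the lid of the clear muffin box: with the fingertips press its four green rim sections down one after another until each clicks fully home, starting with the section that has the orange pull tab and going round clockwise as seen from above. Only press: do not lift, tip or shove the box. Leave everything else standing where it is.

Things in the scene. Friction and masses are not known exactly. Their poses are not given: they have to be found in the camera images.
- box: loose clear box (0.7 kg) holding a muffin; foot 116 x 146 mm, rim 124 x 154 mm, 98 mm high with the rim up. Origin: centre of the underside; z up, -x to the side with the tab; any yaw. On its lid: a clear panel 10 mm below the shut rim, four fixed white corners (tops at 89 mm), and a green rim section 22 mm wide on each side; each snaps down separately
- rim_a_top (a point): centre of the top face of the rim section on the front long side with the orange pull tab (box -x), 98 mm long; a white 14 mm dot marks it; first in the clockwise round. It is 98 mm above the box's underside when raised, 90 mm when shut, and moves with the section; z up, -x outward from the box
- rim_a (a joint): how far rim section a is pressed down, m: 0 = raised, 0.008 = fully shut (hard stop). A snap: pushing takes about 7 N to start and then less; past 5 mm it clicks down by itself and stays, short of that it springs back up
- rim_b_top (a point): centre of the top face of the rim section on the short side at box +y, 68 mm long; a white 14 mm dot marks it; second in the clockwise round. It is 98 mm above the box's underside when raised, 90 mm when shut, and moves with the section; z up, -x outward from the box
- rim_b (a joint): how far rim section b is pressed down, m: 0 = raised, 0.008 = fully shut (hard stop). A snap: pushing takes about 7 N to start and then less; past 5 mm it clicks down by itself and stays, short of that it springs back up
- rim_c_top (a point): centre of the top face of the rim section on the long side opposite the tab (box +x), 98 mm long; a white 14 mm dot marks it; third in the clockwise round. It is 98 mm above the box's underside when raised, 90 mm when shut, and moves with the section; z up, -x outward from the box
- rim_c (a joint): how far rim section c is pressed down, m: 0 = raised, 0.008 = fully shut (hard stop). A snap: pushing takes about 7 N to start and then less; past 5 mm it clicks down by itself and stays, short of that it springs back up
- rim_d_top (a point): centre of the top face of the rim section on the short side at box -y, 68 mm long; a white 14 mm dot marks it; fourth in the clockwise round. It is 98 mm above the box's underside when raised, 90 mm when shut, and moves with the section; z up, -x outward from the box
- rim_d (a joint): how far rim section d is pressed down, m: 0 = raised, 0.008 = fully shut (hard stop). A snap: pushing takes about 7 N to start and then less; past 5 mm it clicks down by itself and stays, short of that it springs back up
- salt_shaker: loose glass salt shaker, 44 mm wide, 90 mm tall; origin at the underside; must stay where it is
- jam_jar: loose jam jar with a red lid, 65 mm wide, 97 mm tall; origin at the underside; must stay where it is
- brown_cup: loose brown paper cup, 82 mm wide, 92 mm tall; origin at the underside; must stay where it is
- till_roll: loose white till roll standing on end, 53 mm wide, 57 mm tall; origin at the underside; must stay where it is
- espresso_cup: loose espresso cup with a handle, 60 x 87 x 56 mm; origin at the underside; must stay where it is
- honey_jar: loose honey jar with a green lid, 68 mm wide, 84 mm tall; origin at the underside; must stay where it is

How it is judged (in metres and radians):
On the way, in this order (a step that is already met when the one before it is completed fails the run):
1. the section with the orange pull tab is fully down (value of joint rim_a above 0.0065 m), for 0.1 s.
2. the next section clockwise is fully down, and was not before (value of joint rim_b above 0.0065 m), for 0.1 s.
3. the section opposite the tab is fully down, and was not before (value of joint rim_c above 0.0065 m), for 0.1 s.
4. the last section is fully down, and was not before (value of joint rim_d above 0.0065 m), for 0.1 s.
At the end, for the whole second after the job is handed in: All four rim sections are at least 6.5 mm of their 8 mm down, the box stands level and at rest on the worktop within 40 mm of where it stood, and no other thing has moved 25 mm (value of joint each of rim_a, rim_b, rim_c, rim_d above 0.0065 m and height (world z) of box below 0.006 m and angle between box's own z axis and vertical below 0.05 rad and distance of box from where it was at the start of the episode below 0.04 m and linear speed of box below 0.02 m/s and distance of each of salt_shaker, jam_jar, brown_cup, till_roll, espresso_cup, honey_jar from where it was at the start of the episode below 0.025 m); the robot touches nothing.
It fails at once if the box is lifted off the worktop (10 mm) (height (world z) of box above 0.01 m).
It fails at once if the box is tipped (0.15 rad) (angle between box's own z axis and vertical above 0.15 rad).
It fails at once if the box is shoved 40 mm or more (distance of box from where it was at the start of the episode above 0.04 m).
It fails at once if another thing is moved by 25 mm (distance of any of salt_shaker, jam_jar, brown_cup, till_roll, espresso_cup, honey_jar from where it was at the start of the episode above 0.025 m).
It also fails if it takes over 42 s, if anything falls off the work surface, if the arm or the gripper's body presses on something with over 40 N, if the wrist force passes 120 N, or if a joint passes its speed limit or range.

## Robot

A 7-joint arm with a two-finger parallel gripper is mounted at the origin on a cart in front of the work surface, level with it; the furniture and walls round the work are solid. World frame = base frame: x ahead of the robot, y to its left, z up, the work surface at z = 0. Lengths are in mm, angles in rad, forces in N, time in s.
With the tool pointing down it reaches from about 400 to 875 mm from the base axis. Payload 4.4 kg.
Tool frame: the origin (TCP) lies at the very end of the fingers, on their centre line; the grasp point (between the pads) lies 19 mm behind it; z points along the fingers, y is the line along which they close (so a half turn about z gives the same grasp; the last joint's range is limited). The gripper opens to 85 mm and grips with 20 to 120 N. Pads are 22 mm wide; open, the fingers measure 114 mm over their backs; the gripper's body (76 mm by 85 mm) begins 54 mm behind the grasp point. The pads swing forward as they close: fully open they stand 13 mm farther back than shut.
Start: joints at [-1.365, 0.628, 0.038, 1.517, -0.027, 0.996, -0.02], TCP at [174.478, 626.159, 231.313] pointing down, gripper open.
Joint ranges: [-3.06, 3.06], [-0.37, 2.12], [-1.25, 1.32], [0.18, 2.47], [-1.1, 4.24], [0.23, 1.98], [-2.94, 2.94]. Speed limits (rad/s): [2.57, 2.57, 3.14, 3.14, 3.14, 3.14, 3.14].

## Interface

Orientations are given as [roll, pitch, yaw] about the fixed x, y, z axes, in that order (R = Rz(yaw) Ry(pitch) Rx(roll)).
In Python, from cell import sensors, get_image, camera_params, order gives the robot as it stands.
- The arm moves only by the shell command python3 -m inch 'ROWS' [OPENING]. ROWS is JSON, a list that holds one entry, the list of rows, each a list of 4 numbers: the shift along the tool's x, y, z in cm, then the turn about the tool's z in degrees. A call has 1 to 8 rows; each row is the pose to reach, as a shift and turn from the pose commanded when the call began, along the tool's axes at that moment; what a row does not reach only later rows make up. A row lasts 1/12 s, in which the tool goes at most 41.7 mm and 7.16 degrees, less where a joint would pass 70% of its speed; a pose out of reach is approached as far as the arm can. A call with a gripper value outside its range is refused whole. OPENING is the finger opening in cm, from 0 to 8.54, set as the call begins (- or left out, the last holds). The fingers move at their own pace and stop on an object; the grip force is fixed at half the most. Time passes only in rows, so rows that repeat a pose let the fingers close. It gives the time, the measured TCP pose, the force, the opening and the grip force at its end, in the units of the state.
- sensors.read_state(): the state, without advancing time (a new reading comes with each control period).
- get_image(name): name is "scene" or "side" or "wrist"; returns the picture (420x560x3 uint8, blue, green, red); there is no depth.
- camera_params(name): a dict with "mtx" (3x3 intrinsics, pixels), "rvec" (rotation vector, rad) and "tvec" (3), from world to camera coordinates, as OpenCV has them. Camera axes: x right, y down, z forward; pixel columns grow to the right and rows downward; lengths in mm; the calibration is good to about 2 mm. A picture is of the moment at which its call begins: read the wrist's pose just before it. camera_params takes no time and is no camera call; for the wrist camera it gives the pose at the moment of the call.
- order.finish_job(): hands the job in; it is judged then, once.
The state is a dict: "clock": time; "qpos": joint angles; "qd": joint speeds; "tau": joint torques, N m; "eef_pos": TCP position; "tool_rot": TCP orientation; "force": force on the tool from outside, world axes, zero at the start; "torque": the same for the moment, N m; "width": finger opening in mm; "gripper_force": force on a finger pad.
Only numpy, scipy, OpenCV 4.12 (cv2) and the standard library are available. Lean on these libraries where they do the work, as an engineer would, in place of code of your own. Each camera call takes 0.05 s, during which the arm holds its last target. There are 200 camera calls.

## Working session

There is one attempt and no reset: what is moved stays moved. The work goes in short steps, Python scripts to look and compute and a shell command to move; the robot and the scene stay as the last step left them, time stands still between calls to the robot, and variables do not carry over. Pictures are saved under pics/ and viewed, at most 10 in all, crops included, and the job is handed in when it is done.

```bash
mkdir -p pics
python3 - <<'E'
from cell import sensors, get_image, camera_params
import cv2
s=sensors.read_state(); print(s)
for n in("scene","side"):
    cv2.imwrite(f"pics/{n}0.png",get_image(n)); 
    p=camera_params(n); print(n,p)
E
```

```text
{'clock': 0.0, 'qpos': array([-1.36482179,  0.62932188,  0.03846234,  1.51839031, -0.02700154,
        0.99630426, -0.02004473]), 'qd': array([ 1.47900767e-03,  1.80357707e-04,  3.48112437e-04, -8.78739442e-05,
        4.17517018e-04,  3.56720612e-04,  3.42192361e-04]), 'tau': array([-2.01970443e-04, -5.63410020e+01,  1.22684229e+00, -1.93430650e+01,
        1.12193293e-02,  1.08873876e-02, -2.08690047e-06]), 'eef_pos': array([174.29947854, 625.53330182, 230.39804827]), 'tool_rot': array([-3.13968776e+00,  3.52150446e-05,  2.86975559e+00]), 'force': array([-0.39532627, -0.04353596,  0.48352011]), 'torque': array([-0.02151884, -0.04047883, -0.03179849]), 'gripper_force': 0.0, 'width': 85.82344816449786}
scene {'mtx': array([[504.8574239 ,   0.        , 278.53426952],
       [  0.        , 504.8574239 , 211.7465514 ],
       [  0.        ,   0.        ,   1.        ]]), 'rvec': array([ 2.22601721, -1.10158241,  0.40795876]), 'tvec': array([-633.84821114,  246.09730935,  793.10222695])}
side {'mtx': array([[465.04886183,   0.        , 280.9608852 ],
       [  0.        , 465.04886183, 213.52643764],
       [  0.        ,   0.        ,   1.        ]]), 'rvec': array([ 2.04168072, -0.53011175,  0.27081132]), 'tvec': array([-689.30918156,   86.68918866,  958.30369987])}
```

View pics/scene0.png

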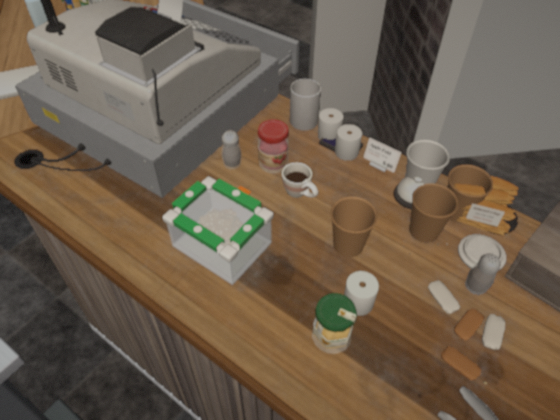

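View pics/side0.png

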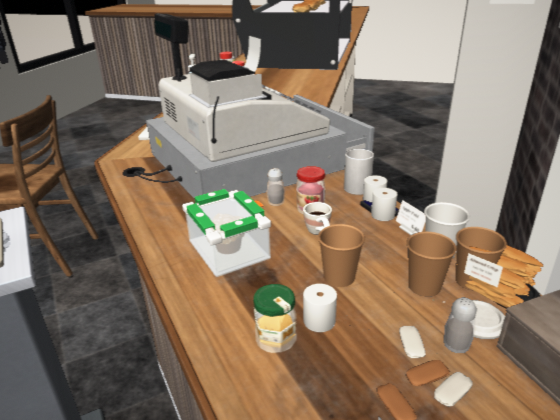

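The box is at about (219,225) in scene and (228,225) in side. An orange spot, probably the tab, shows at the far right edge, (243,190) in scene. Next I'll measure the green sections on the z=98 plane.

```bash
cat > h.py <<'E'
import numpy as np, cv2
from cell import sensors, get_image, camera_params
def ray(n,uv,z,p=None):
    p=p or camera_params(n); R=cv2.Rodrigues(np.array(p["rvec"]))[0]; t=np.array(p["tvec"]).ravel()
    uv=np.atleast_2d(np.array(uv,float)); d=np.c_[uv,np.ones(len(uv))]@np.linalg.inv(p["mtx"]).T@R
    c=-R.T@t; return c+d*((z-c[2])/d[:,2])[:,None]
def proj(n,P,p=None):
    p=p or camera_params(n); return cv2.projectPoints(np.array(P,float).reshape(-1,3),np.array(p["rvec"]),np.array(p["tvec"]),p["mtx"],None)[0].reshape(-1,2)
E
python3 - <<'E'
from h import *
for n,r in(("scene",(160,165,120,120)),("side",(180,175,100,100))):
    im=cv2.imread(f"pics/{n}0.png"); hsv=cv2.cvtColor(im,cv2.COLOR_BGR2HSV)
    x,y,w,h=r
    m=cv2.inRange(hsv,(50,120,60),(80,255,255)); M=np.zeros_like(m); M[y:y+h,x:x+w]=m[y:y+h,x:x+w]
    k,l,st,c=cv2.connectedComponentsWithStats(M)
    for i in range(1,k):
        if st[i,4]>15: print(n,st[i],c[i],ray(n,c[i],98).round(0))
    o=cv2.inRange(hsv,(5,200,150),(20,255,255)); O=np.zeros_like(m); O[y:y+h,x:x+w]=o[y:y+h,x:x+w]
    k,l,st,c=cv2.connectedComponentsWithStats(O)
    for i in range(1,k): print("orange",st[i],c[i],ray(n,c[i],80).round(0))
    cv2.imwrite(f"pics/{n}c.png",cv2.resize(im[y:y+h,x:x+w],None,fx=5,fy=5,interpolation=cv2.INTER_CUBIC))
    print("base at",proj(n,[[0,0,0],[174,626,231]]))
a,b=[cv2.imread(f"pics/{n}c.png") for n in("scene","side")]
cv2.imwrite("pics/cc.png",np.hstack([cv2.resize(a,(400,400)),cv2.resize(b,(400,400))]))
E
```

```text
scene [213 179  47  31 423] [235.69739953 194.73286052] [[ 561. -273.   98.]]
scene [172 182  33  27 295] [188.74915254 195.69152542] [[ 508. -208.   98.]]
scene [174 214  49  36 536] [197.22574627 231.42164179] [[ 458. -276.   98.]]
scene [231 216  32  30 296] [247.4222973  229.99662162] [[ 512. -341.   98.]]
orange [243 189   6   4   8] [245.625 190.625] [[ 592. -270.   80.]]
base at [[-124.9483638   368.40233852]
 [-266.76451301   52.72210146]]
side [187 189  41  44 570] [204.43508772 208.10877193] [[ 479. -256.   98.]]
side [221 191  43  46 677] [243.03545052 216.2717873 ] [[ 531. -323.   98.]]
orange [256 201   6   5   8] [258.75  203.375] [[ 592. -263.   80.]]
base at [[-53.54940666 255.59526042]
 [  0.75733056  70.29548417]]
```

View pics/cc.png

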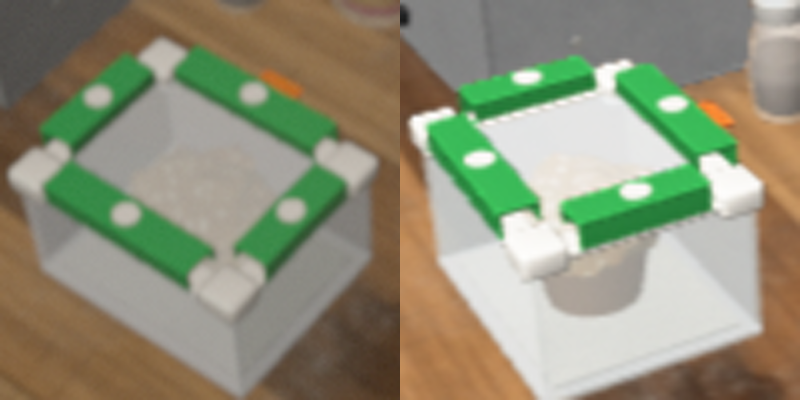

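Each section has a white dot. In the scene picture: tab section (236,193), lower right (247,228), lower left (197,229), upper left (189,194). Seen from above, that order is clockwise: a, b, c, d. Now I'll triangulate the dots and locate the register's edge.

Run:
```python
from h import *
A=dict(a=(235.9,192.9),b=(247.3,228),c=(197.5,229.2),d=(189.1,193.8))
B=dict(a=(248.25,200.75),b=(239,222.5),c=(200,214.5),d=(211.5,194.25))
def P(n):
    p=camera_params(n); return p["mtx"]@np.c_[cv2.Rodrigues(p["rvec"])[0],p["tvec"].ravel()]
for k in "abcd":
    X=cv2.triangulatePoints(P("scene"),P("side"),np.array(A[k],float),np.array(B[k],float)).ravel();print(k,(X[:3]/X[3]).round(1),ray("scene",A[k],98).round(1),ray("side",B[k],98).round(1))
print("reg base",ray("scene",[(160,172),(22,97),(295,70)],0).round(0), ray("side",[(205,195),(150,150),(372,155)],0).round(0))
X=cv2.triangulatePoints(P("scene"),P("side"),np.array([[159.,137],[30,60],[152,75],[190,38]]).T,np.array([[201.,165],[150,128],[200,100],[258,75]]).T);print((X[:3]/X[3]).T.round(0))
s=sensors.read_state();R=cv2.Rodrigues(np.zeros(3))[0]
from scipy.spatial.transform import Rotation as Ro
print(Ro.from_euler("xyz",s["tool_rot"]).as_matrix().round(3))
```

```text
a [ 566.4 -269.    95.6] [[ 564.4 -270.6   98. ]] [[ 565.1 -272.7   98. ]]
b [ 516.5 -336.7   95.8] [[ 515.  -337.9   98. ]] [[ 515.4 -339.9   98. ]]
c [ 463.9 -271.1   95.4] [[ 462.1 -272.9   98. ]] [[ 463.2 -275.1   98. ]]
d [ 513.4 -203.8   95.4] [[ 511.9 -205.7   98. ]] [[ 511.9 -208.5   98. ]]
reg base [[ 577.  -41.    0.]
 [ 553.  415.    0.]
 [1053.  -49.    0.]] [[ 555.  -23.    0.]
 [ 513.  346.    0.]
 [1063.  -39.    0.]]
[[ 552.  -83.  120.]
 [ 573.  405.   67.]
 [ 555. -104.  270.]
 [ 682.  -84.  286.]]
[[-0.963  0.268 -0.   ]
 [ 0.268  0.963 -0.002]
 [-0.    -0.002 -1.   ]]
```

```bash
python3 -m inch '[[[-3,-2.5,0,0],[-6,-5,0,0],[-9,-7.5,0,0],[-12,-10,0,0],[-15,-12.5,0,0],[-18,-15,0,0],[-21,-17.5,0,0],[-24,-20,0,0]]]' 0
```

```text
clock: 0.77
eef_pos: [352.5, 367.2, 231.1]
tool_rot: [-3.141, -0.0, 2.87]
force: [1.2, 0.9, -0.3]
width: 0.3
gripper_force: 0.0
```

```bash
python3 -m inch '[[[-1.8,-3.25,0,0],[-3.6,-6.5,0,0],[-5.4,-9.75,0,0],[-7.2,-13,0,0],[-9,-16.25,0,0],[-10.8,-19.5,0,0],[-12.6,-22.75,0,0],[-14.4,-26,0,0]]]'
```

```text
clock: 1.43
eef_pos: [420.8, 78.2, 231.3]
tool_rot: [-3.142, -0.0, 2.87]
force: [0.5, -0.1, -0.1]
width: -0.2
gripper_force: 0.0
```

```bash
python3 -m inch '[[[-1.1,-3,0,0],[-2.2,-6,0,0],[-3.3,-9,0,0],[-4.4,-12,0,0],[-5.5,-15,0,0],[-6.6,-18,0,0],[-7.7,-21,0,0],[-8.7,-24.3,0,0]]]'
```

```text
clock: 2.1
eef_pos: [439.4, -178.5, 231.1]
tool_rot: [3.141, -0.0, 2.871]
force: [0.6, 0.1, 0.1]
width: 0.1
gripper_force: 0.0
```

```bash
python3 -m inch '[[[-3,-1.1,0,0],[-6,-2.2,0,0],[-9,-3.4,0,0],[-12,-4.5,0,0],[-14.55,-5.6,2,0],[-14.55,-5.6,5,0],[-14.55,-5.6,7.5,0],[-14.55,-5.6,9,0]]]'
python3 - <<'E'
from h import *
print(sensors.read_state()["eef_pos"], sensors.read_state()["qpos"].round(2))
p=camera_params("wrist"); im=get_image("wrist"); cv2.imwrite("pics/w1.png",im)
print(proj("wrist",[[565,-271.5,98],[515,-339,98],[463,-274,98],[512,-207,98]],p).round(0))
cv2.imwrite("pics/s1.png",get_image("scene"))
E
```

```text
clock: 2.77
eef_pos: [562.9, -269.9, 137.7]
tool_rot: [3.141, -0.005, 2.869]
force: [-1.1, 0.2, -0.5]
width: 0.2
gripper_force: 0.0
[ 562.86108253 -269.88110699  137.66728055] [ 0.32  0.71  0.13  1.68 -0.12  0.77  1.81]
[[278. 239.]
 [145. 192.]
 [222.  68.]
 [365. 125.]]
```

View pics/w1.png

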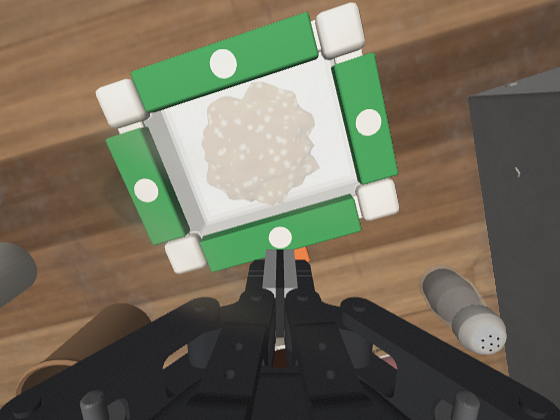

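View pics/s1.png

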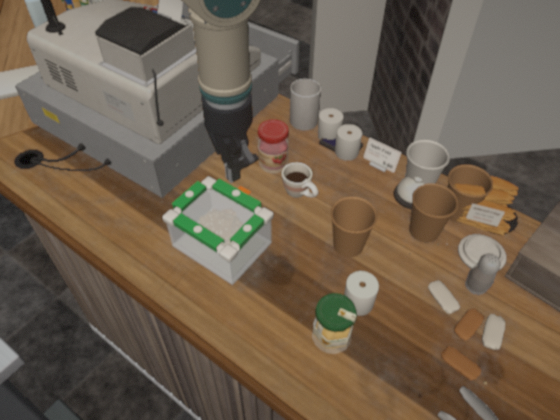

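The wrist view shows the dots at (280,238), (146,190), (223,64) and (368,122). Each is within 3 px of its predicted position, and the orange tab is on section a, so I'll press that one.

```bash
python3 -m inch '[[[0,0,1.5,0],[0,0,3,0],[0,0,3.6,0],[0,0,4,0],[0,0,4.2,0],[0,0,4.4,0],[0,0,4.6,0],[0,0,4.6,0]]]'
```

```text
clock: 3.53
eef_pos: [565.2, -270.8, 96.3]
tool_rot: [-3.141, 0.002, 2.87]
force: [-0.8, 0.3, 4.6]
width: 0.4
gripper_force: 2.1
```

```bash
python3 -m inch '[[[0,0,0.2,0],[0,0,0.4,0],[0,0,0.55,0],[0,0,0.7,0],[0,0,0.7,0],[0,0,0.7,0]]]'
```

```text
clock: 4.03
eef_pos: [564.8, -270.6, 90.0]
tool_rot: [3.141, 0.001, 2.87]
force: [-3.4, 1.8, 14.5]
width: 0.3
gripper_force: 7.0
```

Section a is on its stop at 90.0 mm with 14.5 N. I'll lift, then move over b.

```bash
python3 -m inch '[[[0,0,0.1,0],[0,0,-1.5,0],[0,0,-3.5,0],[0.8,-2.2,-3.5,0],[1.9,-5.1,-3.5,0],[3,-7.9,-3.5,0],[3,-7.9,-3.5,0],[3,-7.9,-3.5,0]]]'
python3 - <<'E'
from h import *
s=sensors.read_state(); print(s["eef_pos"])
p=camera_params("wrist"); im=get_image("wrist"); cv2.imwrite("pics/w2.png",im)
print(proj("wrist",[[565,-271.5,90],[515,-339,98],[463,-274,98],[512,-207,98]],p).round(0))
E
```

```text
clock: 4.7
eef_pos: [512.5, -341.0, 123.1]
tool_rot: [-3.14, -0.001, 2.865]
force: [-0.8, 1.3, -0.2]
width: -0.2
gripper_force: 0.0
[ 512.47615266 -341.04909977  123.08382183]
[[411. 286.]
 [285. 248.]
 [381. 126.]
 [521. 182.]]
```

View pics/w2.png

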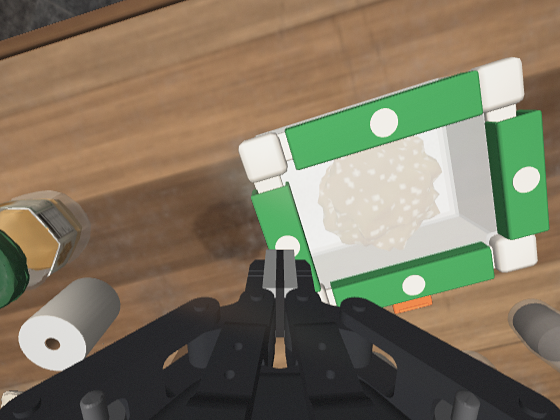

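Section a is down, and its dot at (413,285) matches the 90 mm prediction. The box hasn't moved, and the b dot at (287,245) is under the tip. Pressing b.

```bash
python3 -m inch '[[[0,0,1.5,0],[0,0,2.3,0],[0,0,2.6,0],[0,0,2.9,0],[0,0,3.2,0],[0,0,3.4,0],[0,0,3.55,0],[0,0,3.55,0]]]'
```

```text
clock: 5.42
eef_pos: [514.8, -338.0, 90.0]
tool_rot: [3.141, 0.001, 2.87]
force: [-3.3, 3.8, 15.7]
width: -0.2
gripper_force: 8.2
```

```bash
python3 -m inch '[[[0,0,0.1,0],[0,0,-1.5,0],[0,0,-3.5,0],[2,1.5,-3.5,0],[4.5,3.2,-3.5,0],[6.75,4.85,-3.5,0],[6.75,4.85,-3.5,0],[6.75,4.85,-3.5,0]]]'; python3 -m inch '[[[0,0,1.5,0],[0,0,2.3,0],[0,0,2.6,0],[0,0,2.9,0],[0,0,3.2,0],[0,0,3.4,0],[0,0,3.55,0],[0,0,3.55,0]]]'
```

```text
clock: 6.08
eef_pos: [461.9, -272.7, 123.0]
tool_rot: [3.141, -0.001, 2.871]
force: [0.7, 0.3, 0.7]
width: -0.1
gripper_force: 0.0
clock: 6.75
eef_pos: [462.7, -274.2, 89.8]
tool_rot: [-3.142, 0.001, 2.869]
force: [-5.0, 2.5, 24.2]
width: -0.3
gripper_force: 12.2
```

```bash
python3 -m inch '[[[0,0,0,0],[0,0,-1.5,0],[0,0,-3.5,0],[-0.8,2.2,-3.5,0],[-1.9,5,-3.5,0],[-2.9,7.75,-3.5,0],[-2.9,7.75,-3.5,0],[-2.9,7.75,-3.5,0]]]'
python3 - <<'E'
from h import *
p=camera_params("wrist"); im=get_image("wrist"); cv2.imwrite("pics/w3.png",im)
print(proj("wrist",[[565,-271.5,90],[515,-339,90],[463,-274,90],[512,-207,98]],p).round(0))
E
python3 -m inch '[[[0,0,1.5,0],[0,0,2.3,0],[0,0,2.6,0],[0,0,2.9,0],[0,0,3.2,0],[0,0,3.4,0],[0,0,3.5,0],[0,0,3.5,0]]]'
```

```text
clock: 7.42
eef_pos: [512.2, -204.7, 122.1]
tool_rot: [3.141, -0.0, 2.874]
force: [-1.3, -1.4, 0.1]
width: -0.7
gripper_force: 0.0
[[203. 337.]
 [ 74. 297.]
 [138. 192.]
 [276. 246.]]
clock: 8.13
eef_pos: [510.8, -207.6, 89.9]
tool_rot: [-3.142, 0.0, 2.869]
force: [-5.4, 1.3, 24.5]
width: 0.2
gripper_force: 11.7
```

View pics/w3.png

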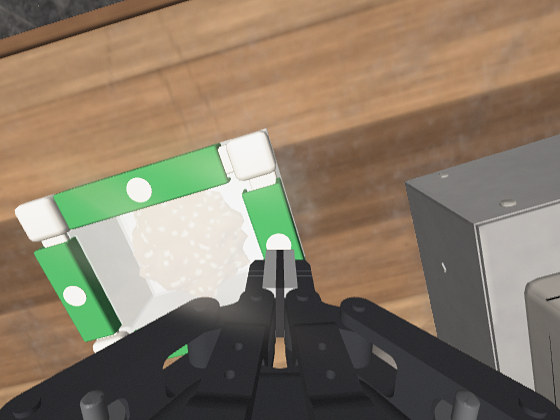

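The picture was taken before d was pressed: b (75,296) and c (138,189) are down where predicted, and d is under the tip. The press on d then reached 89.9 mm. I'll raise the arm clear and check.

```bash
python3 -m inch '[[[0,0,0,0],[0,0,-1.5,0],[0,0,-4,0],[0,0,-7,0],[2,0,-10,0],[5,-2,-13,0],[8,-4,-13,0],[8,-4,-13,0]]]'; python3 -m inch '[[[0,0,0,0],[0,0,0,0],[0,0,0,0],[0,0,0,0]]]'
python3 - <<'E'
from h import *
im=get_image("side"); p=camera_params("wrist"); w=get_image("wrist")
cv2.imwrite("pics/f.png",np.hstack([cv2.resize(im[150:270,150:330],(400,267)),cv2.resize(w,(400,267))]))
print((proj("wrist",[[565,-271.5,90],[515,-339,90],[463,-274,90],[512,-207,90]],p)*[400/560,267/420]+[400,0]).round(0))
E
```

```text
clock: 8.8
eef_pos: [416.3, -226.6, 219.0]
tool_rot: [-3.14, -0.003, 2.863]
force: [-0.9, 0.3, -1.2]
width: -0.4
gripper_force: 0.0
clock: 9.13
eef_pos: [424.3, -223.3, 216.8]
tool_rot: [3.141, -0.0, 2.871]
force: [0.2, 0.1, 0.1]
width: -0.0
gripper_force: 0.0
[[594. 215.]
 [536. 199.]
 [570. 159.]
 [630. 177.]]
```

View pics/f.png

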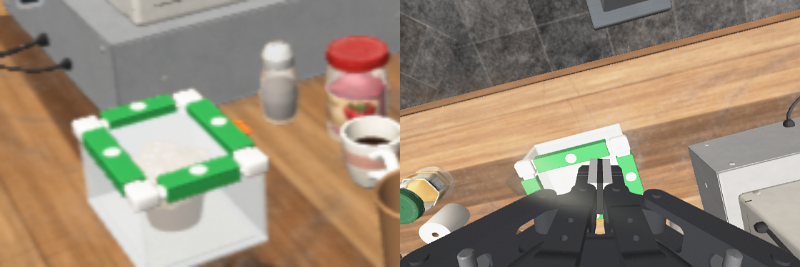

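The side crop shows all four sections level with the white corners, and the box hasn't moved. The arm is clear, so I'm handing the job in.

```bash
python3 -c "from cell import order; print(order.finish_job())"
```

```text
the job is handed in; nothing more can be done
None
```

I pressed the four rim sections down in order (tab side first, then clockwise), each to its stop at about 90 mm, with the box unmoved to within about 1–2 mm in the pictures, and handed the job in at about 9 s; the judge returned no verdict.

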